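# Pass a bush through the go-gauge and hold the spring gate open

### The arm

A 6-joint arm with a two-finger parallel gripper is mounted at the origin on a cart in front of the work surface, level with it; the furniture and walls round the work are solid. World frame = base frame: x ahead of the robot, y to its left, z up, the work surface at z = 0. Lengths are in m, angles in rad, forces in N, time in s.
With the tool pointing down it reaches from about 0.275 to 0.725 m from the base axis. Payload 5.6 kg.
Tool frame: the origin (TCP) lies between the finger pads; the fingertips stand 19 mm ahead of it and the grasp point (between the pads) is the TCP (manip.tip_reach is the distance from the TCP to the fingertips, in m); z points along the fingers, y is the direction in which the jaws open and shut (so a half turn about z gives the same grasp; the last joint's range is limited). The gripper opens to 85 mm and grips with 20 to 120 N. Pads are 22 mm wide; open, the fingers measure 114 mm over their backs; the gripper's body (76 mm by 85 mm) begins 54 mm behind the grasp point. The pads swing forward as they close: fully open they stand 13 mm farther back than shut.
Start: joints at [-0.92, 0.255, 0.108, 0, -1.424, -0.285], TCP at [0.197, -0.514, 0.25] pointing down, gripper open.
Joint ranges: [-2.95, 2.95], [-1.21, 1.97], [-1.09, 1.5], [-2.87, 1.71], [-2.94, -0.07], [-3.05, 3.05]. Speed limits (rad/s): [2.57, 2.57, 3.14, 3.14, 3.14, 3.14].

### API

Orientations are given as a rotation vector (axis times angle).
In Python, from workcell import manip, get_image, camera_params, hand_in gives the robot as it stands. Calls block until the motion is done:
- manip.move_ptp(position, orientation): joint-space move of the TCP to a pose.
- manip.move_l(position, attitude=None, velocity=0.15, threshold=None): straight line of the TCP; attitude=None keeps the orientation; velocity is the mean speed in m/s. With threshold (N) it stops when the force on the tool has changed by that much, and returns True; else False.
- manip.move_j(angles): joint-space move.
- manip.grip(opening): finger opening in m; the grip force is fixed at half the most; returns when the fingers have stopped.
- manip.hold(seconds).
- manip.inverse_kinematics(position, orientation): joint angles nearest the present ones, or None.
- get_image(name): name is "side" or "top" or "wrist"; returns (picture, depth): 400x640x3 uint8, blue, green, red; 400x640 float32, m along the optical axis (not along the pixel's ray), 0 where there is no reading.
- camera_params(name): a dict with "fx", "fy", "cx", "cy" (pixels), "pose" (4x4, takes a point from camera to world coordinates). Camera axes: x right, y down, z forward; pixel columns grow to the right and rows downward; lengths in m; the calibration is good to about 2 mm. A picture is of the moment at which its call begins: read the wrist's pose just before it. camera_params takes no time and is no camera call; for the wrist camera it gives the pose at the moment of the call.
A pose or a line that the arm cannot do raises manip.Unreachable and nothing moves.
- hand_in(): hands the job in, once; it reports no verdict.
Readings, each from a call of its own:
- manip.read_clock(): time.
- manip.read_joint_pos(): joint angles.
- manip.read_dq(): joint speeds.
- manip.read_effort(): joint torques, N m.
- manip.read_tcp_pos(): TCP position.
- manip.read_eef_rot(): TCP orientation.
- manip.read_contact_force(): force on the tool from outside, world axes, zero at the start.
- manip.read_torque(): the same for the moment, N m.
- manip.read_opening(): finger opening in m.
Only numpy, scipy, OpenCV 4.12 (cv2) and the standard library are available. Lean on these libraries where they do the work, as an engineer would, in place of code of your own. Each camera call takes 0.05 s, during which the arm holds its last target. There are 200 camera calls.

### The job

Three steel bushes wait beside the gauge stand; find the one that fits the stand's bore and stand it upright in there, on the closed gate. Then pull the gate by its upright grip out to the marks on the two guide rails, so that the bush drops through into the well below, and finish the program still holding the gate at the marks against its spring. Leave the other two bushes on the worktop, and do not shift or knock over the jar, beaker and weights.

Things in the scene. Friction and masses are not known exactly. Their poses are not given: they have to be found in the camera images.
- gauge: Fixed aluminium gauge stand; origin on the worktop under the bore, +x to its rear (-x = front, where the grip is), z up. Base plate 6 mm thick, x -115 to +75 mm, 92 mm wide. Bore block 64 x 76 mm (x, y), 75 to 95 mm high. Two rails (8 mm wide, 66 mm apart, tops 75 mm high) run out to 115 mm ahead of the bore. Under the gate a well, 48 x 58 mm, lips 29 mm, floor 6 mm high
- bore_mouth (a point): Centre of the bore's mouth, on top of the block, 95 mm above the worktop. The bore is round, 32.5 mm wide with a 3 mm chamfer, vertical, 20 mm deep; the gate's top lies 1 mm under its lower end, 74 mm above the worktop, so a bush standing on the closed gate sticks out 34 mm above the block
- gate (a joint): How far the gate is pulled out, in m: 0 is shut, 0.040 is at the marks (its 44 x 44 mm window right under the bore), 0.060 is the stop. It slides along the gauge's -x. A spring always pulls it shut: 2.4 N when shut, growing by 1.2 N per 10 mm to 7.2 N at the marks; let go, it snaps shut
- gate_grip (a point): Middle of the gate's upright black grip, 18 x 18 mm, 74 to 114 mm above the worktop (lowest 4 mm: a foot 22 x 30 mm), sides along the gauge's x and y, free all round above the rails. Gate shut: 65 mm ahead of the bore axis, 24 mm clear of the block; at the marks: 105 mm ahead. A white pointer bar lies across the gate at its foot. Moves with the gate
- mark (a point): Point half-way between the two black marks on the rails, at rail-top height (75 mm), 105 mm ahead of the bore axis: the white pointer and the grip's centre are to be here in the direction of pull
- bush_slim_centre (a point): Centre (half-way up) of the 28 mm wide steel bush; 55 mm tall, upright on the worktop at the start, with a 12 mm hole down its axis, 0.18 kg
- bush_middle_centre (a point): Centre (half-way up) of the 36 mm wide steel bush; 55 mm tall, otherwise alike, 0.24 kg
- bush_wide_centre (a point): Centre (half-way up) of the 43 mm wide steel bush; 55 mm tall, otherwise alike, 0.32 kg
- jar: Bystander: lidded sample jar, 52 mm wide, 72 mm tall; origin under its centre
- beaker: Bystander: clear beaker, 72 mm wide, 93 mm tall; origin under its centre
- weight_big: Bystander: metal weight with a knob, 27 mm wide, 48 mm tall; origin under its centre
- weight_small: Bystander: metal weight with a knob, 18 mm wide, 29 mm tall; origin under its centre
There are look-alikes about, which are no part of the job. Leave any yellow look-alike of the part that bears bush_slim_centre alone. What is shaped like the part that bears bush_wide_centre but orange or red is not meant.

How it is judged:
By the outcome, as a careful person would: the job done as asked, in the order asked, and still so for the second after the job is handed in, while the arm keeps its last pose, push and grip.
It also fails if it takes over 48 s, if anything falls off the work surface, if the arm or the gripper's body presses on something with over 40 N, if the wrist force passes 120 N, or if a joint passes its speed limit or range.

## Working session

There is one attempt and no reset: what is moved stays moved. The work goes in short steps, each a Python script; the robot and the scene stay as the last script left them, time stands still between calls to the robot, and variables do not carry over. Pictures are saved under pics/ and viewed, about 8 in all and at most 12, crops included, and the job is handed in when it is done.

```bash
ls; mkdir -p pics; cat > h.py <<'E'
import numpy as np, cv2
from workcell import manip, get_image, camera_params, hand_in
def px2w(c,D,u,v,d=None,P=None):
    P=P or camera_params(c); d=D[v,u] if d is None else d
    return (P['pose']@[(u-P['cx'])/P['fx']*d,(v-P['cy'])/P['fy']*d,d,1])[:3]
E
python3 - <<'E'
from h import *
for c in("top","side"):
    I,D=get_image(c); cv2.imwrite(f"pics/{c}0.png",I); np.save(f"{c}0.npy",D)
    P=camera_params(c); print(c,P['fx'],P['cx'],P['cy'],P['pose'].round(3).tolist())
print(manip.read_clock(),manip.read_tcp_pos(),manip.read_eef_rot())
E
```

```text
pics
top 386.0859177735462 322.0894937926624 195.3378846989936 [[0.014, -0.986, 0.166, 0.324], [-1.0, -0.014, 0.001, 0.008], [0.001, -0.166, -0.986, 1.168], [0.0, 0.0, 0.0, 1.0]]
side 389.2090589189447 317.7380963009172 203.8737426076661 [[0.997, -0.04, 0.066, 0.461], [-0.077, -0.615, 0.785, -0.745], [0.009, -0.787, -0.616, 0.656], [0.0, 0.0, 0.0, 1.0]]
0.1 [ 0.19662758 -0.51321267  0.24949213] [ 5.71157075e-01 -3.08886067e+00 -2.61423973e-03]
```

View pics/top0.png

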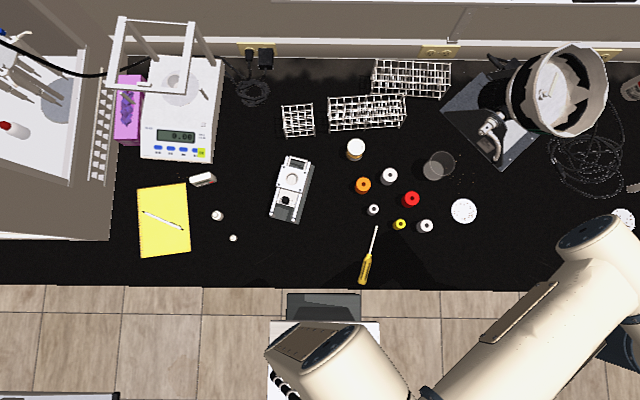

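View pics/side0.png

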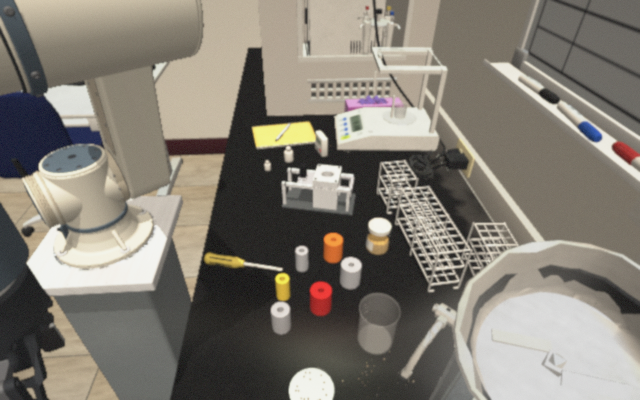

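The top view shows the gauge at about (290,188), steel bushes near (390,175), (373,209) and (425,226), and orange, red and yellow look-alikes between them. I'll enlarge this area.

```bash
python3 - <<'E'
from h import *
I=cv2.imread("pics/top0.png")
cv2.imwrite("pics/crop1.png",cv2.resize(I[140:240,260:460],None,fx=4,fy=4,interpolation=cv2.INTER_CUBIC))
D=np.load("top0.npy")
for n,u,v in [("A",390,172),("B",373,207),("C",425,223),("block",300,168),("block2",285,168),("grip",285,200)]:
    d=np.median(D[v-2:v+3,u-2:u+3]);print(n,px2w("top",D,u,v,d).round(4))
E
```

```text
A [ 0.5848 -0.1901  0.0537]
B [ 0.4799 -0.1392  0.0521]
C [ 0.4349 -0.2886  0.0554]
block [0.6048 0.0791 0.0061]
block2 [0.5827 0.1165 0.0951]
grip [0.4874 0.1118 0.1144]
```

View pics/crop1.png

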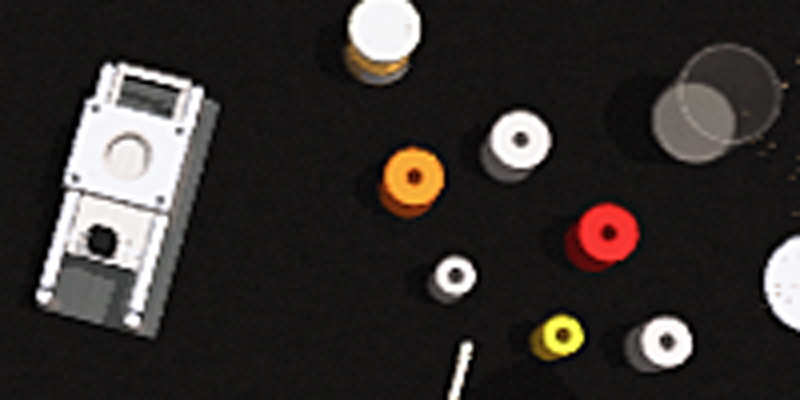

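```bash
cat >> h.py <<'E'
from scipy.spatial.transform import Rotation as R
def onz(c,u,v,z,P=None):
    P=P or camera_params(c); T=P['pose']; r=T[:3,:3]@[(u-P['cx'])/P['fx'],(v-P['cy'])/P['fy'],1]
    return T[:3,3]+r*(z-T[2,3])/r[2]
def down(yaw): return (R.from_euler('z',yaw)*R.from_euler('x',np.pi)).as_rotvec()
E
python3 - <<'E'
from h import *
s=onz("top",373.4,208.4,.055);b=onz("top",291.6,178.1,.095);g=onz("top",285.1,199.6,.114)
d=b-g; yaw=np.arctan2(d[1],d[0]); print(s,b,g,np.linalg.norm(d[:2]),yaw)
for y in(yaw,yaw+np.pi):
    q=manip.inverse_kinematics([s[0],s[1],.25],down(y)); print(q); print(manip.inverse_kinematics([b[0],b[1],.25],down(y)))
manip.move_ptp([s[0]-.0,s[1],.22],down(yaw))
P=camera_params("wrist");I,D=get_image("wrist");cv2.imwrite("pics/w1.png",I);np.save("w1.npy",D);np.save("w1P.npy",P,allow_pickle=True)
print(manip.read_clock(),P['fx'],P['pose'].round(3).tolist())
E
```

```text
[ 0.47540946 -0.13994877  0.055     ] [0.55355366 0.09686929 0.095     ] [0.48857753 0.11163015 0.114     ] 0.06663168292127321 -0.22338224544736315
[ 3.05394446e-02  1.47075275e-01 -2.89280012e-02  8.88178420e-16
 -1.39479305e+00  1.31687464e+00]
[ 4.51570717e-01  2.79048423e-01  1.39730236e-01  4.44089210e-16
 -1.43147814e+00  8.95843365e-01]
[ 3.05394446e-02  1.47075275e-01 -2.89280012e-02 -4.44089210e-16
 -1.39479305e+00 -1.82471802e+00]
[ 0.45157072  0.27904842  0.13973024  0.         -1.43147814 -2.24574929]
1.8583 344.17243924390675 [[-0.223, -0.938, -0.267, 0.544], [-0.975, 0.215, 0.061, -0.155], [0.0, 0.273, -0.962, 0.343], [0.0, 0.0, 0.0, 1.0]]
```

View pics/w1.png

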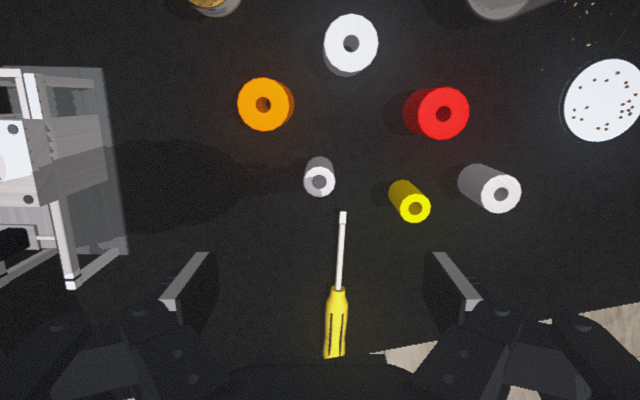

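The wrist view shows the slim bush with its top at (319,183). The yellow look-alike is at (415,208), and the screwdriver tip is close by at (343,213).

```bash
python3 - <<'E'
from h import *
P=np.load("w1P.npy",allow_pickle=True).item();D=np.load("w1.npy");I=cv2.imread("pics/w1.png")
# segment top face by depth height map
v,u=np.mgrid[:400,:640]; X=np.stack([(u-P['cx'])/P['fx']*D,(v-P['cy'])/P['fy']*D,D],-1)@P['pose'][:3,:3].T+P['pose'][:3,3]
z=X[...,2]
for n,(cu,cv) in dict(slim=(319,183),mid=(500,193),wide=(351,43)).items():
    m=np.zeros(z.shape,bool); m[max(cv-40,0):cv+40,cu-40:cu+40]=1
    m&=(abs(z-.055)<.004)&(D>0)
    c=cv2.minEnclosingCircle(X[m][:,:2].astype(np.float32)) if 0 else None
    p=X[m]; print(n,m.sum(),(p[:,:2].min(0)+p[:,:2].max(0))/2,np.ptp(p[:,:2],axis=0),np.median(p[:,2]), onz("wrist",cu,cv,.055,P))
E
```

```text
slim 643 [ 0.47661091 -0.13920456] [0.02742936 0.0274005 ] 0.054386999815128456 [ 0.4755776  -0.13891974  0.055     ]
mid 1181 [ 0.43075012 -0.29101217] [0.03590366 0.03560153] 0.05450917272555217 [ 0.43180452 -0.29016434  0.055     ]
wide 2339 [ 0.57848173 -0.1878947 ] [0.04247313 0.04211292] 0.05458775004809163 [ 0.57849811 -0.18794538  0.055     ]
```

```bash
python3 - <<'E'
from h import *
yaw=-0.2234; s=np.array([.4763,-.1393]); b=np.array([.5536,.0969])
manip.grip(.055)
manip.move_l([*s,.08],velocity=.2); print(manip.move_l([*s,.046],velocity=.08,threshold=8))
manip.grip(.015); print(manip.read_opening())
manip.move_l([*s,.20],velocity=.2); print(manip.read_opening(),manip.read_contact_force())
d=np.array([np.cos(yaw),np.sin(yaw)])
manip.move_ptp([*(b-.09*d),.23],down(yaw)); manip.hold(.2)
P=camera_params("wrist");I,D=get_image("wrist");cv2.imwrite("pics/w2.png",I);np.save("w2.npy",D);np.save("w2P.npy",P,allow_pickle=True)
print(manip.read_clock(),manip.read_opening())
E
```

```text
False
0.026218582102438673
0.026663101591986833 [ 0.53370613  0.16066204 -2.08672943]
6.2333 0.02613184726958099
```

View pics/w2.png

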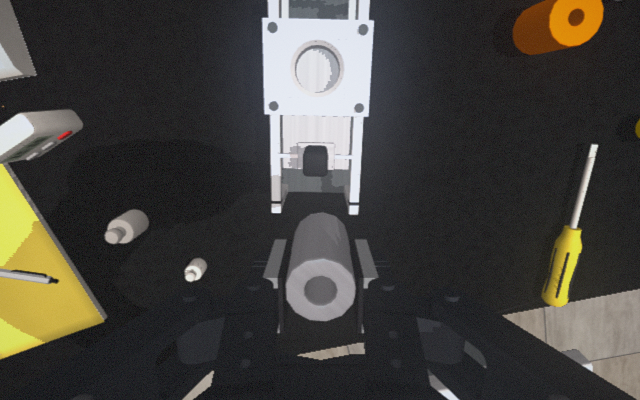

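The bush is held. The bore mouth is at about (317,68), and the screw corners run from (272,28) to (358,107). I'll fit the block top from depth and check the pose of the held bush.

```bash
python3 - <<'E'
from h import *
P=np.load("w2P.npy",allow_pickle=True).item();D=np.load("w2.npy")
v,u=np.mgrid[:400,:640]; X=np.stack([(u-P['cx'])/P['fx']*D,(v-P['cy'])/P['fy']*D,D],-1)@P['pose'][:3,:3].T+P['pose'][:3,3]
z=X[...,2]
def rect(m):
    p=X[m][:,:2]; r=cv2.minAreaRect((p*1000).astype(np.float32)); return r,m.sum(),np.median(X[m][:,2])
m=(abs(z-.095)<.004)&(u>240)&(u<400)&(v<130)&(D>0)
m=cv2.morphologyEx(m.astype(np.uint8),cv2.MORPH_OPEN,np.ones((5,5)))>0
print("block",rect(m))
m2=(abs(z-.114)<.003)&(u>290)&(u<345)&(v>130)&(v<180); print("grip",rect(m2))
print("bore px",onz("wrist",317,68.5,.095,P),"grip px",onz("wrist",315,152,.114,P))
hole=(~m)&(u>285)&(u<350)&(v>35)&(v<103)
c=np.argwhere(hole); 
H=X[hole]; print("holes",c.mean(0), onz("wrist",c[:,1].mean(),c[:,0].mean(),.095,P))
t=np.array([P['pose'][0,3],0]); 
tcp=manip.read_tcp_pos(); print(tcp)
bt=(abs(z-(tcp[2]+.009))<.004)&(u>280)&(u<360)&(v>240)&(v<325); p=X[bt]; print("bushtop",bt.sum(),(p.min(0)+p.max(0))/2,np.ptp(p,axis=0))
A=np.c_[p[:,:2],np.ones(len(p))]; print("tilt",np.linalg.lstsq(A,p[:,2],rcond=None)[0])
E
```

```text
block (((554.5858154296875, 98.23707580566406), (76.2227783203125, 64.24398040771484), 75.91004180908203), np.int64(8620), np.float64(0.09465137541521712))
grip (((491.69818115234375, 114.12649536132812), (17.16994285583496, 18.160751342773438), 76.32227325439453), np.int64(585), np.float64(0.11334152904382977))
bore px [0.55454656 0.09828608 0.095     ] grip px [0.50010344 0.11217021 0.114     ]
holes [ 68.4366837  316.91311755] [0.5546011 0.0983363 0.095    ]
[0.46601088 0.11587955 0.22984008]
bushtop 3339 [0.46647246 0.11545682 0.23883481] [0.02849698 0.03199356 0.0079811 ]
tilt [-0.00519984  0.00027574  0.23974834]
```

```bash
python3 - <<'E'
from h import *
yaw=-0.2459; b=np.array([.5544,.0985])
manip.move_l([*b,.19],down(yaw),velocity=.15); manip.hold(.2)
hit=manip.move_l([*b,.119],velocity=.05,threshold=5); p=manip.read_tcp_pos(); print(hit,p,manip.read_contact_force(),manip.read_clock())
if p[2]<.126:
    manip.grip(.05); manip.move_l([*b,.20],velocity=.15)
    d=np.array([np.cos(yaw),np.sin(yaw)])
    manip.move_l([*(b-.09*d),.22],velocity=.2); manip.hold(.2)
P=camera_params("wrist");I,D=get_image("wrist");cv2.imwrite("pics/w3.png",I);np.save("w3.npy",D);np.save("w3P.npy",P,allow_pickle=True)
print(manip.read_clock(),manip.read_opening())
E
```

```text
True [0.55429112 0.09844251 0.12089165] [-0.57628755 -0.35460796  4.16352458] 8.5333
10.4417 0.04977963818195714
```

View pics/w3.png

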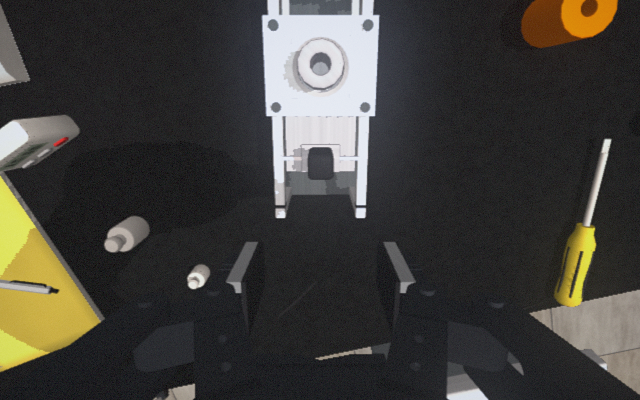

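The bush stands upright in the bore, with its top at (321,65). Next I'll grasp the gate grip and pull.

```bash
python3 - <<'E'
from h import *
P=np.load("w3P.npy",allow_pickle=True).item();D=np.load("w3.npy")
print("bush top z",px2w("w",D,335,60,P=P),px2w("w",D,308,60,P=P))
yaw=-0.2459; b=np.array([.5546,.0983]); d=np.array([np.cos(yaw),np.sin(yaw)]); g=b-.065*d
manip.move_l([*g,.16],velocity=.2)
print(manip.move_l([*g,.102],velocity=.08,threshold=8)); manip.grip(.008); print(manip.read_opening(),manip.read_tcp_pos(),manip.read_contact_force())
t=b-.105*d
manip.move_l([*t,.102],velocity=.05); manip.hold(.4)
print(manip.read_opening(),manip.read_tcp_pos(),t,manip.read_contact_force(),manip.read_clock())
P=camera_params("wrist");I,D=get_image("wrist");cv2.imwrite("pics/w4.png",I);np.save("w4.npy",D);np.save("w4P.npy",P,allow_pickle=True)
J,_=get_image("side");cv2.imwrite("pics/s4.png",cv2.resize(J[140:240,250:390],None,fx=5,fy=5,interpolation=cv2.INTER_CUBIC))
E
```

```text
bush top z [0.55360605 0.08998584 0.12953869] [0.55739434 0.10509516 0.12967139]
False
0.017253962330087393 [0.49168772 0.11375492 0.10261632] [-1.87112853 -1.67796346  4.82628471]
0.016981477545065123 [0.45434256 0.12323545 0.10263427] [0.45275854 0.12386008] [ 6.31374314 -6.32881573  0.52374464] 13.5333
```

View pics/w4.png

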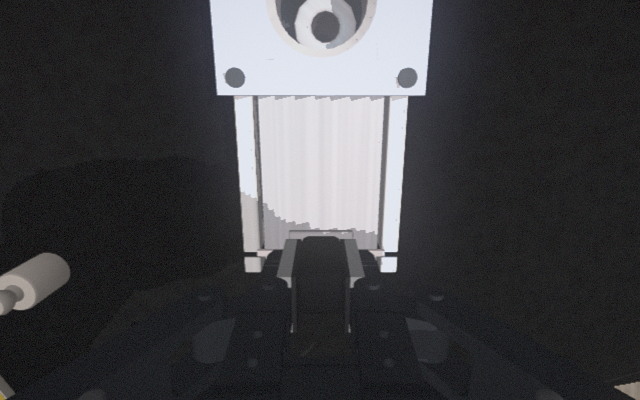

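View pics/s4.png

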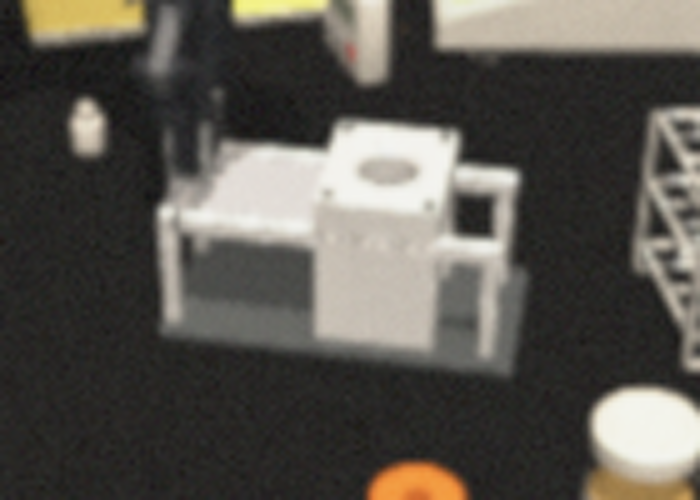

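The bush has dropped: its top now shows deep in the bore at (325,27). The TCP lags about 1.6 mm under the spring load, so I'll pull slightly further and check the pointer against the marks.

```bash
python3 - <<'E'
from h import *
yaw=-0.2459; b=np.array([.5546,.0983]); d=np.array([np.cos(yaw),np.sin(yaw)]); n=np.array([-d[1],d[0]])
t=b-.1066*d-.0002*n
manip.move_l([*t,.102],velocity=.02); manip.hold(.4)
p=manip.read_tcp_pos(); print(manip.read_opening(),p,"travel",np.dot(np.array([.49169,.11375])-p[:2],d),"from bore",np.dot(b-p[:2],d),manip.read_contact_force(),manip.read_clock())
P=camera_params("wrist");I,D=get_image("wrist");np.save("w5P.npy",P,allow_pickle=True)
cv2.imwrite("pics/w5.png",cv2.resize(I[220:300,230:410],None,fx=4.4,fy=4.4,interpolation=cv2.INTER_CUBIC))
for u,v in((345,20),(325,8),(320,45)): print("bush z",px2w("w",D,u,v,P=P))
E
```

```text
0.017450271268234716 [0.45285629 0.123617   0.10264533] travel 0.04006745764713475 from bore 0.10484602220670393 [ 6.50093013 -5.45841366  0.81639752] 14.2833
bush z [0.55014471 0.08858826 0.06014337]
bush z [0.5570483  0.09587516 0.05922416]
bush z [0.5388797  0.10272844 0.09086685]
```

View pics/w5.png

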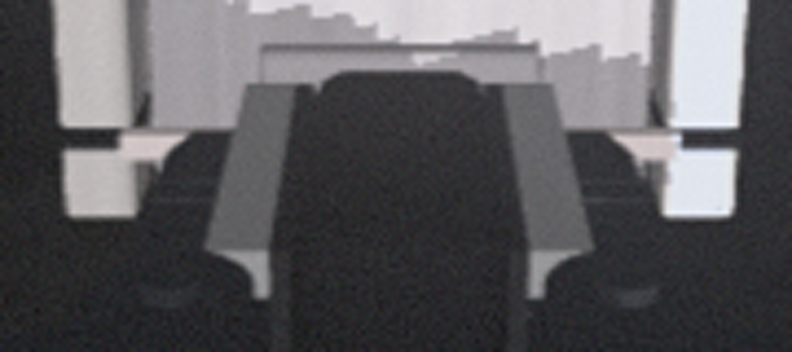

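The pointer lines up with the rail marks to within about 0.5 mm (marks at crop row 139, pointer at about row 143). The bush top is at z≈0.060 m, which means it's on the well floor.

```bash
python3 -c "
from h import *
hand_in()"
```

```text
the job is handed in; nothing more can be done
```

The job is handed in. The 28 mm bush went through the bore into the well, and the arm is still holding the gate at the marks against its spring.

- **Bush choice:** the wrist camera's depth image gave widths of 27.4, 35.9 and 42.5 mm. Only the slim bush fits the 32.5 mm bore.
- **Standing on the gate:** it went in upright, with its top at 129.5 mm above the worktop against 129 mm expected.
- **Gate pull:** the first pull came up about 1.5 mm short because the arm gives a little under the spring load. I corrected it, and the last readings were 40.1 mm of travel and the grip 104.8 mm ahead of the bore axis. The last picture shows the pointer on the marks to within about 0.5 mm.
- **Drop:** the bush top was then at about 60 mm, against 61 mm expected for a bush on the well floor.
- **Forces and time:** about 8.5 N sideways at the wrist during the hold. That is a little over the 7.2 N spring because of a sideways component. The clock stood at 14.3 s before hand-in.

I did not take a final picture of the other two bushes, the jar, the beaker or the weights. I never touched them on purpose, and the threshold moves showed no unexpected contact.

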